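Open the blue syrup tap to its stop and back it off a quarter turn

ROBOT

A 6-joint arm with a two-finger parallel gripper is mounted at the origin on a cart in front of the work surface, level with it; the furniture and walls round the work are solid. World frame = base frame: x ahead of the robot, y to its left, z up, the work surface at z = 0. Lengths are in m, angles in degrees, forces in N, time in s.
With the tool pointing down it reaches from about 0.375 to 0.9 m from the base axis. Payload 3.1 kg.
Tool frame: the origin (TCP) lies on the centre line of the jaws, within the pads' length; the fingertips stand 14 mm ahead of it and the grasp point (between the pads) lies 5 mm behind it; z points along the fingers, y is the line along which they close (so a half turn about z gives the same grasp; the last joint's range is limited). The gripper opens to 87 mm and grips with 3 to 60 N. Pads are 19 mm wide; open, the fingers measure 117 mm over their backs; the gripper's body (75 mm by 190 mm) begins 51 mm behind the grasp point.
Start: joints at [55.319, 30.224, 82.088, -0, 67.689, -10.227], TCP at [0.259, 0.569, 0.237] pointing down, gripper open.
Joint ranges: [-176.69, 176.69], [-43.24, 126.21], [12.49, 139.97], [-82, 262], [0, 151.66], [-163.58, 163.58]. Speed limits (degrees/s): [159.86, 159.86, 180, 180, 180, 180].

INTERFACE

Orientations are given as [roll, pitch, yaw] about the fixed x, y, z axes, in that order (R = Rz(yaw) Ry(pitch) Rx(roll)).
In Python, from rig import * gives the robot as it stands.
- The arm moves only by the shell command python3 -m jog 'ROWS'. ROWS is JSON, a list of rows, each a list of 3 entries, a list of its own where there are three numbers: the shift along the world's x, y, z in mm, then the turn, a rotation vector about the world's x, y, z in rad, then the finger opening in mm, from 0 to 87. A call has 1 to 5 rows; each row is the pose to reach, as a shift and turn from the pose commanded when the call began; what a row does not reach only later rows make up. A row lasts 1/10 s, in which the tool goes at most 50 mm and 8.59 degrees, less where a joint would pass 70% of its speed; a pose out of reach is approached as far as the arm can. A call with a gripper value outside its range is refused whole. The fingers move at their own pace and stop on an object; the grip force is fixed at half the most. Time passes only in rows, so rows that repeat a pose let the fingers close. It gives the time, the measured TCP pose, the force, the opening and the grip force at its end, in the units of the state.
- observe(): the state, without advancing time (a new reading comes with each control period).
- camera(name): name is "scene" or "side" or "wrist"; returns a dict with "img" (400x640x3 uint8, red, green, blue), "camera_matrix" (3x3 intrinsics, pixels), "dist_coeffs" ([k1, k2, p1, p2, k3] as OpenCV has them; the pictures are not rectified), "view" (4x4, takes a point from world to camera coordinates); the wrist camera has in their place "hand_eye" (4x4, takes a point from camera to tool coordinates, whose origin is the TCP and whose axes are the flange's). Camera axes: x right, y up, looking along -z (the intrinsics and any distortion apply to the point x, -y, -z); pixel columns grow to the right and rows downward; lengths in m; the calibration is good to about 2 mm. A picture is of the moment at which its call begins: read the wrist's pose just before it. There is no depth.
- hand_in(): hands the job in; it is judged then, once.
The state is a dict: "t": time; "qpos": joint angles; "dq": joint speeds; "joint_torque": joint torques, N m; "eef_pos": TCP position; "orientation": TCP orientation; "wrist_force": force on the tool from outside, world axes, zero at the start; "torque": the same for the moment, N m; "opening": opening from 0.0 (shut) to 1.0 (fully open); "grip_force": force on a finger pad.
Only numpy, scipy, OpenCV 4.12 (cv2) and the standard library are available. Lean on these libraries where they do the work, as an engineer would, in place of code of your own. Each camera call takes 0.05 s, during which the arm holds its last target. There are 200 camera calls.

TASK

Open the syrup tap with the blue handwheel: crank it anticlockwise (seen from above) by the black handle on its rim until it comes up against its stop, then back it off a quarter turn clockwise so that it cannot seize. Let go of it and leave the red-wheeled tap as it is.

Things in the scene. Friction and masses are not known exactly. Their poses are not given: they have to be found in the camera images.
- blue_wheel (a joint): turning angle of the blue handwheel about its vertical axis, rad: 0 is shut, it grows as the wheel opens (anticlockwise seen from above), and the hard stop at fully open is at 12.57 (two whole turns). It starts part open, 1.1 to 1.6 turns before the stop. The wheel turns stiffly (about 2 to 3 N at the handle) and stays where it is left.
- blue_hub (a point): point on the vertical axis of the blue handwheel, 155 mm above the table, level with the mid-height of its black handle. The wheel is 117 mm across, painted blue, its rim 13 mm thick with its top at 129 mm above the table; it sits flat on top of a stainless bench tap with a spout. The hub top is at 131 mm. The tap is fixed to the table.
- blue_crank (a point): centre, half-way up, of the black upright handle on the rim of the blue handwheel: a round peg 24 mm in diameter and 48 mm tall (from 130 to 178 mm above the table), its axis 52 mm from the wheel's axis. It spins freely on its own pin, so it can be pinched from above and led round the circle without turning the wrist.
- red_crank (a point): centre, half-way up, of the same black handle on the other tap, which has a red handwheel and is otherwise alike. Leave it where it is; its wheel could be moved by a bump.

How it is judged:
By the outcome, as a careful person would: the job done as asked, in the order asked, and still so for the second after the job is handed in, with the robot touching nothing.
It also fails if it takes over 48 s, if anything falls off the work surface, if the arm or the gripper's body presses on something with over 40 N, if the wrist force passes 120 N, or if a joint passes its speed limit or range.

## Working session

There is one attempt and no reset: what is moved stays moved. The work goes in short steps, Python scripts to look and compute and a shell command to move; the robot and the scene stay as the last step left them, time stands still between calls to the robot, and variables do not carry over. Pictures are saved under pics/ and viewed, at most 10 in all, crops included, and the job is handed in when it is done.

```bash
mkdir -p pics; python3 - <<'E'
from rig import *
import cv2
for n in("scene","side"):
    c=camera(n); cv2.imwrite(f"pics/{n}0.png",c["img"][:,:,::-1])
s=observe(); print(s["t"],s["eef_pos"],s["orientation"],s["opening"])
E
```

```text
0.1 [0.25834761 0.56842201 0.23568292] [-1.79892774e+02 -2.08050646e-02  1.55542575e+02] 0.9968828955569878
```

View pics/scene0.png

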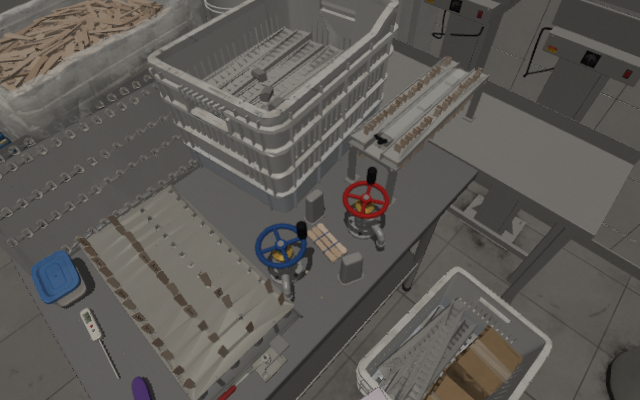

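View pics/side0.png

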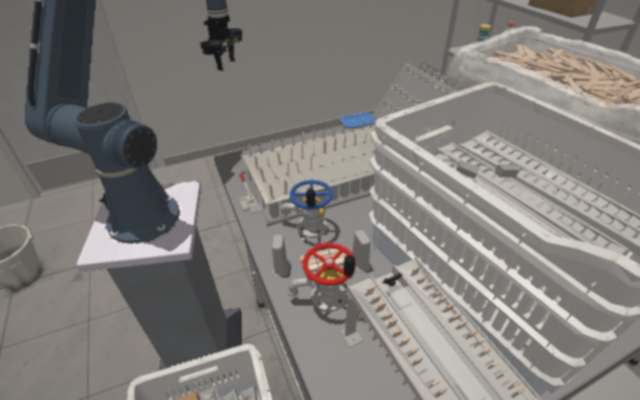

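Scene view: blue wheel at about (281,245) with its black handle at (302,230), and red wheel at (366,198) with its handle at (371,176). Side view: blue wheel at (311,193) with its handle at about (311,198), and red wheel at (329,264).

```bash
cat > h.py <<'E'
import numpy as np, cv2
def ray(c,pts,T=None):
    p=cv2.undistortPoints(np.array(pts,float).reshape(-1,1,2),c["camera_matrix"],c["dist_coeffs"]).reshape(-1,2)
    d=np.c_[p[:,0],-p[:,1],-np.ones(len(p))]
    M=np.linalg.inv(c["view"]) if T is None else T
    return M[:3,3],d@M[:3,:3].T
def plane(c,pts,z,T=None):
    o,d=ray(c,pts,T); return o+d*((z-o[2])/d[:,2])[:,None]
def big(m,roi=None):
    m=m.astype(np.uint8)
    if roi: k=np.zeros_like(m); x0,x1,y0,y1=roi; k[y0:y1,x0:x1]=1; m=m*k
    n,l,s,ce=cv2.connectedComponentsWithStats(m); i=1+np.argmax(s[1:,4]); return l==i,s[i],ce[i]
def hub(c,m,T=None,z=.1225):
    k=np.argwhere(m)[:,::-1]; h=cv2.convexHull(k.astype(np.int32)).reshape(-1,2)
    P=plane(c,h,z,T)[:,:2]; r=P
    A=np.c_[2*P,np.ones(len(P))]; s=np.linalg.lstsq(A,(P**2).sum(1),rcond=None)[0]
    return s[:2],np.sqrt(s[2]+s[:2]@s[:2])
def masks(im):
    r,g,b=[im[:,:,i].astype(int) for i in range(3)]
    return (b>r+40)&(b>g+25),(r>g+60)&(r>b+60),im.max(2)<45
E
python3 - <<'E'
from rig import *
from h import *
for n,rb,rr,hb,hr in(("scene",(240,320,210,280),(335,400,170,230),(290,315,215,245),(360,382,163,188)),("side",(280,340,175,220),(295,360,235,295),(300,322,182,215),(338,362,248,282))):
    c=camera(n);B,R,K=masks(c["img"])
    for m,r,h in((B,rb,hb),(R,rr,hr)):
        mm,s,_=big(m,r); k,sk,ce=big(K,h)
        print(n,s,hub(c,mm),sk,ce,plane(c,[ce],.155))
E
```

```text
scene [255 224  51  44 816] (array([ 0.49003848, -0.11648858]), np.float64(0.05707254082830801)) [296 221  11  19 160] [301.3875  229.83125] [[ 0.48074022 -0.16754387  0.155     ]]
scene [343 181  46  37 684] (array([ 0.49731644, -0.35555936]), np.float64(0.05723149704431702)) [367 167  10  18 139] [371.27338129 175.1294964 ] [[ 0.53042871 -0.39321127  0.155     ]]
side [290 180  43  28 439] (array([ 0.48580379, -0.11514753]), np.float64(0.05715526488803948)) [307 191   8  15  99] [310.32323232 198.09090909] [[ 0.47770601 -0.17256389  0.155     ]]
side [302 242  51  43 923] (array([ 0.492696  , -0.35326307]), np.float64(0.05842866931906352)) [345 257   9  18 127] [349.00787402 266.02362205] [[ 0.52719484 -0.39699748  0.155     ]]
```

```bash
python3 - <<'E'
from rig import *
from h import *
c=camera("scene")
print(plane(c,[[190,150],[278,203],[345,150]],0).round(3))
for z in(.15,.2,.25,.3,.35): print(z,plane(c,[[275,125],[150,60],[397,5]],z)[:,:2].round(3).tolist())
c=camera("side")
for z in(.15,.2,.25,.3,.35): print(z,plane(c,[[375,130]],z).round(3))
E
```

```text
[[ 1.03  -0.048 -0.   ]
 [ 0.688 -0.195  0.   ]
 [ 0.766 -0.475  0.   ]]
0.15 [[0.829, -0.275], [1.356, -0.06], [1.23, -1.027]]
0.2 [[0.774, -0.254], [1.264, -0.054], [1.146, -0.952]]
0.25 [[0.72, -0.234], [1.171, -0.049], [1.063, -0.877]]
0.3 [[0.665, -0.213], [1.078, -0.044], [0.979, -0.802]]
0.35 [[0.611, -0.192], [0.986, -0.039], [0.896, -0.727]]
0.15 [[0.722 0.128 0.15 ]]
0.2 [[0.696 0.045 0.2  ]]
0.25 [[ 0.669 -0.038  0.25 ]]
0.3 [[ 0.643 -0.121  0.3  ]]
0.35 [[ 0.616 -0.204  0.35 ]]
```

```bash
python3 -m jog '[[[26,-37,6],[0,0,0.1],87],[[52,-74,12],[0,0,0.2],87],[[78,-111,18],[0,0,0.3],87],[[104,-148,24],[0,0,0.4],87],[[130,-185,24],[0,0,0.427],87]]'
```

```text
t: 0.8
eef_pos: [0.3899, 0.3828, 0.2615]
orientation: [179.9, 0.1, -179.8]
wrist_force: [1.0, -0.1, -0.5]
opening: 0.999
grip_force: 0.0
```

```bash
python3 -m jog '[[[20,-44,0],[0,0,0],87],[[40,-88,0],[0,0,0],87],[[60,-132,0],[0,0,0],87],[[80,-176,0],[0,0,0],87],[[95,-220,0],[0,0,0],87]]'
```

```text
t: 1.3
eef_pos: [0.4849, 0.162, 0.2608]
orientation: [180.0, 0.1, 180.0]
wrist_force: [1.3, 1.2, 0.4]
opening: 1.001
grip_force: 0.0
```

```bash
python3 -m jog '[[[0,-46,0],[0,0,0],87],[[0,-92,0],[0,0,0],87],[[0,-138,0],[0,0,0],87],[[0,-184,0],[0,0,0],87],[[0,-220,0],[0,0,0],87]]'
```

```text
t: 1.8
eef_pos: [0.4836, -0.0586, 0.2608]
orientation: [-180.0, 0.0, 179.9]
wrist_force: [1.4, -0.4, 0.1]
opening: 1.0
grip_force: 0.0
```

```bash
python3 -m jog '[[[-1,-40,0],[0,0,0],87],[[-3,-80,0],[0,0,0],87],[[-5,-111,0],[0,0,0],87],[[-5,-111,0],[0,0,0],87]]' && cat > look.py <<'E'
import sys
from rig import *
from h import *
from scipy.spatial.transform import Rotation as Ro
s=observe(); c=camera("wrist"); T=np.eye(4); T[:3,:3]=Ro.from_euler("xyz",s["orientation"],degrees=True).as_matrix(); T[:3,3]=s["eef_pos"]; T=T@c["hand_eye"]
cv2.imwrite(f"pics/{sys.argv[1]}.png",c["img"][:,:,::-1])
B,R,K=masks(c["img"]); m,st,_=big(B); print(st,hub(c,m,T))
n,l,s_,ce=cv2.connectedComponentsWithStats(K.astype(np.uint8))
for i in range(1,n):
    if s_[i,4]>400: print(s_[i],ce[i].round(),plane(c,[ce[i]],.155,T).round(4), plane(c,[ce[i]],.178,T).round(4))
E
python3 look.py w1
```

```text
t: 2.2
eef_pos: [0.4792, -0.1712, 0.2608]
orientation: [-179.9, 0.1, 179.7]
wrist_force: [0.3, -0.5, -0.3]
opening: 0.999
grip_force: 0.0
[ 320  140  122  119 5629] (array([ 0.48691481, -0.1163029 ]), np.float64(0.058074271961482855))
[309 186  30  40 954] [324. 206.] [[ 0.4796 -0.168   0.155 ]] [[ 0.4722 -0.1681  0.178 ]]
[ 183  237   61   45 1555] [222. 264.] [[ 0.5332 -0.2578  0.155 ]] [[ 0.5209 -0.2498  0.178 ]]
[ 400  237   60   45 1539] [421. 264.] [[ 0.5338 -0.0827  0.155 ]] [[ 0.5214 -0.0905  0.178 ]]
[    0   238   640   162 56803] [307. 339.] [[ 0.6137 -0.1846  0.155 ]] [[ 0.5941 -0.1832  0.178 ]]
```

View pics/w1.png

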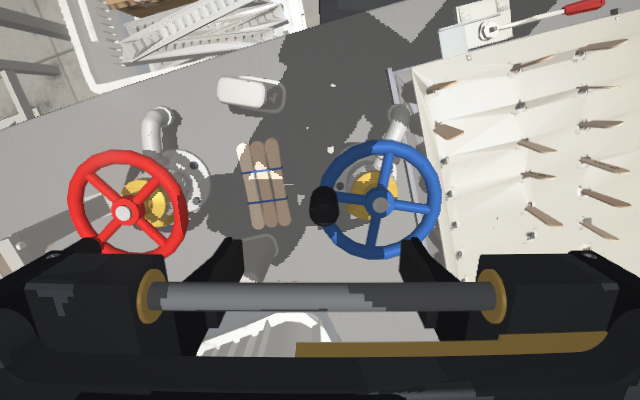

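Wrist view: the blue wheel is centred at (380,205) with its handle at (324,206), between the fingers. The red wheel is well clear at left (123,212). This agrees with the scene estimates, so I'll go down and grip.

```bash
python3 -m jog '[[[0,3,-35],[0,0,0],87],[[0,3,-70],[0,0,0],87],[[0,3,-95],[0,0,0],87],[[0,3,-103],[0,0,0],60],[[0,3,-103],[0,0,0],20]]'; python3 -m jog '[[[0,0,0],[0,0,0],18],[[0,0,0],[0,0,0],18],[[0,0,0],[0,0,0],18],[[0,0,0],[0,0,0],18],[[0,0,0],[0,0,0],18]]'
```

```text
t: 2.75
eef_pos: [0.4781, -0.1627, 0.1568]
orientation: [179.9, -0.1, -179.9]
wrist_force: [-0.3, -0.1, 0.3]
opening: 0.893
grip_force: 0.0
t: 3.25
eef_pos: [0.4789, -0.1642, 0.158]
orientation: [-180.0, 0.0, -180.0]
wrist_force: [-0.7, -0.4, -0.1]
opening: 0.448
grip_force: 0.0
```

```bash
python3 -m jog '[[[0,-3,0],[0,0,0],0],[[0,-3,0],[0,0,0],0],[[0,-3,0],[0,0,0],0],[[0,-3,0],[0,0,0],0]]'
```

```text
t: 3.65
eef_pos: [0.4793, -0.1691, 0.1578]
orientation: [-179.8, 0.1, -180.0]
wrist_force: [-0.6, -5.4, -1.2]
opening: 0.263
grip_force: 30.0
```

```bash
python3 - <<'E'
import numpy as np
f=lambda a:52*np.array([np.cos(np.radians(a)),np.sin(np.radians(a))])
for q in range(4):
  a=-99+90*q
  print(a,[ (f(a+18*k)-f(a)).round().astype(int).tolist() for k in range(1,6)])
E
```

```text
-99 [[16, 0], [32, 5], [45, 15], [54, 28], [59, 43]]
-9 [[0, 16], [-5, 32], [-15, 45], [-28, 54], [-43, 59]]
81 [[-16, 0], [-32, -5], [-45, -15], [-54, -28], [-59, -43]]
171 [[0, -16], [5, -32], [15, -45], [28, -54], [43, -59]]
```

```bash
python3 -m jog '[[[16,0,0],[0,0,0],0],[[32,5,0],[0,0,0],0],[[45,15,0],[0,0,0],0],[[54,28,0],[0,0,0],0],[[59,43,0],[0,0,0],0]]'
```

```text
t: 4.15
eef_pos: [0.5387, -0.1243, 0.1577]
orientation: [-179.9, 0.1, 180.0]
wrist_force: [-2.8, -3.6, 3.6]
opening: 0.264
grip_force: 30.0
```

Going well.

```bash
python3 -m jog '[[[0,16,0],[0,0,0],0],[[-5,32,0],[0,0,0],0],[[-15,45,0],[0,0,0],0],[[-28,54,0],[0,0,0],0],[[-43,59,0],[0,0,0],0]]'
```

```text
t: 4.65
eef_pos: [0.4948, -0.066, 0.1578]
orientation: [-179.7, 0.2, -179.8]
wrist_force: [1.6, -17.4, -3.8]
opening: 0.27
grip_force: 30.0
```

```bash
python3 -m jog '[[[-16,0,0],[0,0,0],0],[[-32,-5,0],[0,0,0],0],[[-45,-15,0],[0,0,0],0],[[-54,-28,0],[0,0,0],0],[[-59,-43,0],[0,0,0],0]]'
```

```text
t: 5.15
eef_pos: [0.4362, -0.106, 0.1578]
orientation: [179.9, 0.2, 179.9]
wrist_force: [7.3, 2.7, -2.6]
opening: 0.266
grip_force: 30.0
```

```bash
python3 -m jog '[[[0,-16,0],[0,0,0],0],[[5,-32,0],[0,0,0],0],[[15,-45,0],[0,0,0],0],[[28,-54,0],[0,0,0],0],[[43,-59,0],[0,0,0],0]]'; python3 - <<'E'
import numpy as np
f=lambda a:52*np.array([np.cos(np.radians(a)),np.sin(np.radians(a))])
for q in range(8):
  a=-99+30*q
  print(a,[ (f(a+6*k)-f(a)).round().astype(int).tolist() for k in range(1,6)])
E
```

```text
t: 5.65
eef_pos: [0.4757, -0.1683, 0.1578]
orientation: [-179.8, -0.4, -179.8]
wrist_force: [-6.2, -9.0, 3.1]
opening: 0.265
grip_force: 30.0
-99 [[5, -1], [11, -1], [16, 0], [22, 1], [27, 3]]
-69 [[5, 2], [10, 5], [14, 8], [18, 12], [22, 16]]
-39 [[3, 4], [6, 9], [8, 14], [10, 19], [11, 25]]
-9 [[1, 5], [1, 11], [0, 16], [-1, 22], [-3, 27]]
21 [[-2, 5], [-5, 10], [-8, 14], [-12, 18], [-16, 22]]
51 [[-4, 3], [-9, 6], [-14, 8], [-19, 10], [-25, 11]]
81 [[-5, 1], [-11, 1], [-16, 0], [-22, -1], [-27, -3]]
111 [[-5, -2], [-10, -5], [-14, -8], [-18, -12], [-22, -16]]
```

```bash
python3 -m jog '[[[5,-2,0],[0,0,0],0],[[11,-2,0],[0,0,0],0],[[16,-1,0],[0,0,0],0],[[22,0,0],[0,0,0],0],[[27,2,0],[0,0,0],0]]'
```

```text
t: 6.15
eef_pos: [0.5063, -0.166, 0.1578]
orientation: [-179.8, 0.1, -179.9]
wrist_force: [-0.4, -7.0, 0.5]
opening: 0.264
grip_force: 30.0
```

```bash
python3 -m jog '[[[5,2,0],[0,0,0],0],[[10,5,0],[0,0,0],0],[[14,8,0],[0,0,0],0],[[18,12,0],[0,0,0],0],[[22,16,0],[0,0,0],0]]'
```

```text
t: 6.65
eef_pos: [0.5285, -0.149, 0.1578]
orientation: [-179.9, 0.1, -180.0]
wrist_force: [0.8, -4.0, 0.4]
opening: 0.266
grip_force: 30.0
```

```bash
python3 -m jog '[[[3,4,0],[0,0,0],0],[[6,9,0],[0,0,0],0],[[8,14,0],[0,0,0],0],[[10,19,0],[0,0,0],0],[[11,25,0],[0,0,0],0]]'
```

```text
t: 7.15
eef_pos: [0.5369, -0.136, 0.1579]
orientation: [-178.5, -0.3, -179.4]
wrist_force: [-9.2, -49.7, -7.6]
opening: 0.264
grip_force: 30.0
```

Up against the stop: 50 N, with the handle at about -21°. Backing off 90° to about -111°.

```bash
python3 -m jog '[[[-4,-12,0],[0,0,0],0],[[-12,-26,0],[0,0,0],0],[[-24,-37,0],[0,0,0],0],[[-39,-43,0],[0,0,0],0],[[-55,-45,0],[0,0,0],0]]'; python3 -m jog '[[[-8,1,0],[0,0,0],0],[[-16,4,0],[0,0,0],0],[[-16,4,0],[0,0,0],0],[[-16,4,0],[0,0,0],0]]'
```

```text
t: 7.65
eef_pos: [0.4857, -0.1697, 0.1578]
orientation: [-179.9, 0.3, 179.9]
wrist_force: [4.7, -0.6, 0.6]
opening: 0.264
grip_force: 30.0
t: 8.05
eef_pos: [0.466, -0.1644, 0.1577]
orientation: [180.0, -0.2, -179.9]
wrist_force: [-3.1, -4.9, 5.7]
opening: 0.266
grip_force: 30.0
```

```bash
python3 -m jog '[[[0,0,0],[0,0,0],87],[[0,0,0],[0,0,0],87],[[0,0,0],[0,0,0],87],[[0,0,0],[0,0,0],87],[[0,0,0],[0,0,0],87]]';python3 -m jog '[[[0,0,20],[0,0,0],87],[[0,0,50],[0,0,0],87],[[0,0,80],[0,0,0],87],[[0,0,103],[0,0,0],87],[[0,0,103],[0,0,0],87]]'; python3 look.py w2
```

```text
t: 8.55
eef_pos: [0.4675, -0.1645, 0.1573]
orientation: [180.0, -0.0, -180.0]
wrist_force: [0.6, 0.4, -1.0]
opening: 0.629
grip_force: 0.0
t: 9.05
eef_pos: [0.4695, -0.166, 0.2636]
orientation: [-179.8, 0.4, -180.0]
wrist_force: [-0.8, 0.3, -0.5]
opening: 0.987
grip_force: 0.0
[ 312  150  123  117 5287] (array([ 0.48706283, -0.11626869]), np.float64(0.058104325714864256))
[309 178  29  40 906] [323. 198.] [[ 0.4643 -0.1632  0.155 ]] [[ 0.4574 -0.1633  0.178 ]]
[ 185  237   60   45 1548] [223. 264.] [[ 0.5262 -0.2526  0.155 ]] [[ 0.5137 -0.2446  0.178 ]]
[ 399  237   60   45 1535] [420. 264.] [[ 0.5257 -0.0775  0.155 ]] [[ 0.5132 -0.0853  0.178 ]]
[    0   244   640   156 57037] [308. 340.] [[ 0.6077 -0.1777  0.155 ]] [[ 0.5879 -0.1764  0.178 ]]
```

View pics/w2.png

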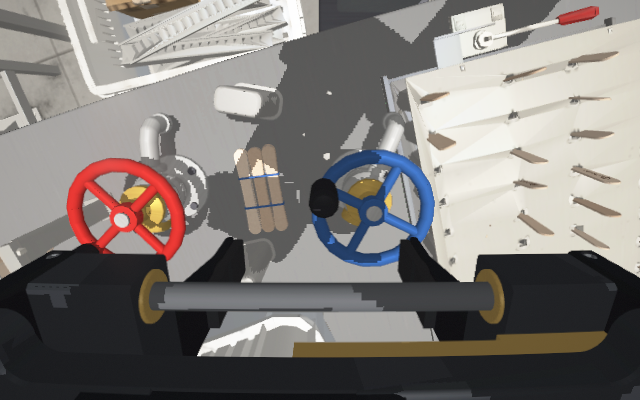

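The wrist view shows the gripper clear and the blue handle at (323,198), about -116°. That is roughly 94° back from the stop. The red wheel is unchanged.

```bash
python3 -c "
from rig import *
print(hand_in())"
```

```text
the job is handed in; nothing more can be done
None
```

The blue tap was cranked anticlockwise about 1.2 turns to its stop (50 N at the handle), backed off about 94° clockwise by my camera measurement, and released; the red tap looked unmoved, and I handed the job in at about 9 s.

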